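# Reset the vent stay of a microscope climate box

### The arm

A 6-joint arm with a two-finger parallel gripper is mounted at the origin on the work surface. World frame = base frame: x ahead of the robot, y to its left, z up, the work surface at z = 0. Lengths are in m, angles in rad, forces in N, time in s.
With the tool pointing down it reaches from about 0.4 to 0.825 m from the base axis. Payload 7 kg.
Tool frame: the origin (TCP) lies at the very end of the fingers, on their centre line; the grasp point (between the pads) lies 19 mm behind it (arm.pinch_z is the z of the grasp point in the tool frame, in m); z points along the fingers, y is the direction in which the jaws open and shut (so a half turn about z gives the same grasp; the last joint's range is limited). The gripper opens to 88 mm and grips with 3 to 60 N. Pads are 19 mm wide; open, the fingers measure 130 mm over their backs; the gripper's body (78 mm by 193 mm) begins 47 mm behind the grasp point.
Start: joints at [1.472, 0.359, 0.012, 0, -1.224, -0.288], TCP at [0.255, 0.625, 0.227] pointing down, gripper open.
Joint ranges: [-3.07, 3.07], [-1.43, 2.12], [-1.02, 1.25], [-3.03, 1.67], [-3.05, -0], [-3.03, 3.03]. Speed limits (rad/s): [2.39, 2.39, 3.01, 3.14, 3.14, 3.14].

### API

Orientations are given as [roll, pitch, yaw] about the fixed x, y, z axes, in that order (R = Rz(yaw) Ry(pitch) Rx(roll)).
In Python, from station import arm gives the robot as it stands.
- The arm moves only by the tool drive_tool, never from a script. Its argument "targets" is a list of rows, each a list of 6 numbers: the shift along the world's x, y, z in units of 0.04 m (1.0 is 0.04 m), then the turn, a rotation vector about the world's x, y, z in units of 6 degrees (1.0 is 6 degrees). In form: [[x, y, z, wx, wy, wz], ...]. A call has 1 to 5 rows; each row shifts and turns the commanded pose from where the row before left it; what a row does not reach is not made up. A row lasts 1/8 s, in which the tool goes at most 62.5 mm and 10.7 degrees, less where a joint would pass 70% of its speed; a pose out of reach is approached as far as the arm can. A call with a number of a shift or a turn outside -1 to 1 is refused whole. A call with a gripper value outside its range is refused whole. "claw" is the opening, from 0 (shut) to 1 (fully open), set as the call begins (left out, the last holds). The fingers move at their own pace and stop on an object; "newtons" is the grip in N (left out, the last holds). Time passes only in rows, so rows that do not move let the fingers close. It gives the time, the measured TCP pose, the force and the opening at its end, in the units of the state.
- arm.get_state(): the state, without advancing time (a new reading comes with each control period).
- arm.grab_frame(name): name is "scene" or "side" or "wrist"; returns (picture, depth): 400x640x3 uint8, red, green, blue; 400x640 float32, m along the optical axis (not along the pixel's ray), 0 where there is no reading.
- arm.get_calibration(name): a dict with "mtx" (3x3 intrinsics, pixels), "origin" and "rotation" of the camera in the world. Camera axes: x right, y up, looking along -z (the intrinsics and any distortion apply to the point x, -y, -z); pixel columns grow to the right and rows downward; lengths in m; the calibration is good to about 2 mm. A picture is of the moment at which its call begins: read the wrist's pose just before it. get_calibration takes no time and is no camera call; for the wrist camera it gives the pose at the moment of the call.
- arm.job_done(): hands the job in, once; it reports no verdict.
Trained networks look in the newest picture that a camera, given by its name, has taken for a name from the list of things; names that differ only in an ending like _2 or _b are one class to them, and where a whole thing is asked for, a point or a joint stands for the part that bears it (a point fixed in the world has none). Each returns a list of dicts, best first, with "score" (0 to 1); they miss things now and then, are a little off and sometimes report something else, mostly with a low value. They report only what shows in the picture. A call takes as long as a camera call. They do not tell look-alikes from the thing itself.
- arm.search_frame(target, camera): "point" ([x, y, z] in m, in the coordinates of the camera as it stood for that picture, good to about 4 mm: the middle of the surface that is visible of it).
- arm.cut_out(target, camera): "pixels" (400x640 bool, what is visible of it).
- arm.landmark_of(target, camera): "point" ([x, y, z] in m, in the coordinates of the camera as it stood for that picture, good to about 4 mm: a listed point, or the origin of a listed thing).
The state is a dict: "t": time; "q": joint angles; "qd": joint speeds; "joint_efforts": joint torques, N m; "eef_pos": TCP position; "ee_rot": TCP orientation; "force": force on the tool from outside, world axes, zero at the start; "moment": the same for the moment, N m; "width": finger opening in m.
Only numpy, scipy, OpenCV 4.12 (cv2) and the standard library are available. Lean on these libraries where they do the work, as an engineer would, in place of code of your own. Each camera call takes 0.05 s, during which the arm holds its last target. There are 200 camera calls.

### The job

The vent flap of the climate box is held shut by its stay. Lift the stay off the pin, push the flap open with it and drop the middle one of the three round holes over the pin, so that the stay lies flat on the deck again and keeps the vent open; then let go. Do not force the stay against the pin or the box (25 N is too much), and leave the flask, bottle and tip box where they are.

Things in the scene. Friction and masses are not known exactly. Their poses are not given: they have to be found in the camera images.
- chamber: the climate box, fixed: white case 240 (x) x 340 (y) x 120 mm high, black deck on top. Origin: centre of its underside; z up, +y towards the end with the vent flap. The deck, on which the stay lies, is at z = 120 mm in this frame. Its place and yaw vary.
- pin_middle (a point): fixed point on the deck, at (-20, 96, 120) mm in the box frame: middle of the rail in which the steel stay pin is clamped. The pin itself is NOT measured: it stands up to 7 mm either side of this point along the box's y (exactly on the line in x), at the start inside the stay's slot. Pin: 7.6 mm diameter, flat-topped, 9 mm above the deck, immovable.
- flap_hinge (a point): fixed point on the flap's vertical hinge axis at deck height, at (120, 186, 120) mm in the box frame. 140 mm from it, on the top edge of the flap, stands the headed eye pin (7 mm diameter, head 15 mm wide) that passes through the stay's eye; it is at (-20, 186) mm when the flap is shut.
- flap (a joint): angle of the vent flap (a white panel 170 x 100 mm on the box's +y end), rad: 0 shut, grows as it swings outwards (its free edge to box +y, then towards +x), up to 1.2. A spring pulls it shut: 0.10 N m when shut, 0.21 N m at 0.44 rad. With the middle hole over the pin it stands at about 0.35 to 0.5 rad.
- stay: the stay: a loose flat aluminium bar 230 x 24 x 5 mm, about 0.12 kg, along the box's y at the start. Origin on its centre line at the underside, 102 mm from the eye; y along the bar towards the eye, z up. Distances from the eye: slot 90 (centre), round holes 125, 150, 175, grip 205 mm.
- knob (a point): centre (half-way up) of the stay's grip: an upright cylinder 18 mm in diameter, 44 mm tall, on top of the bar near its tail end; this point is 27 mm above the bar's underside. Pinched between two fingers across the bar, it lets the bar tip and turn. Lifting it tips the stay about the eye: raise it 30 to 35 mm to clear the pin.
- slot (a point): centre of the stay's long slot at the bar's underside; the slot is 24 mm long (ends 78 and 102 mm from the eye) and 10 mm wide. Stay axes.
- middle_hole (a point): centre of the middle one of the three round holes (10 mm diameter, 25 mm apart) at the bar's underside. Stay axes.
- eye (a point): centre of the stay's eye at the bar's underside: an opening 13 mm along the bar and 10 mm wide on the flap's headed 7 mm pin, so with 3 mm of play either way along the bar. It cannot come off, but may rise 5.5 mm on the pin and tilt.
- flask_mid (a point): middle of a clear culture flask 50 x 75 x 28 mm with a white cap, lying on the deck; leave alone.
- bottle_mid (a point): middle of an amber bottle, 60 mm diameter, 130 mm tall, on the table; leave alone.
- tipbox_mid (a point): middle of a grey pipette tip box 85 x 120 x 65 mm with a clear lid, on the table; leave alone.
Things that resemble listed ones, but are neither listed nor needed, are in the scene too. Of the things that look like the stay, the middle-sized one is meant.

How it is judged:
On the way, in this order (a step that is already met when the one before it is completed fails the run):
1. the stay is lifted: its slot is more than 10 mm above the deck, clear of the pin (z of slot in the frame of chamber above 0.13 m), for 0.1 s.
2. the middle hole is down over the pin, the stay flat on the deck (z of middle_hole in the frame of chamber between 0.117 and 0.123 m and x of middle_hole in the frame of chamber between -0.024 and -0.016 m and y of middle_hole in the frame of chamber between 0.086 and 0.106 m and angle between middle_hole's own z axis and vertical below 0.03 rad), for 0.2 s.
At the end, for the whole second after the job is handed in: The stay lies flat on the deck (within 3 mm and 0.03 rad) with its middle hole over the pin (hole on the rail line within 4 mm, and within 10 mm of the rail's middle along it), the flap is held open at 0.33 to 0.58 rad, and the stay is let go and at rest (all of step 2 and value of joint flap between 0.33 and 0.58 rad and linear speed of stay below 0.01 m/s and contact force between the fingers and stay below 0.1 N); the robot touches nothing.
It fails at once if the stay is forced against the pin, box or flap with more than 25 N (contact force between stay and chamber above 25 N).
It fails at once if the flask, bottle or tip box is pushed more than 20 mm (distance of any of flask_mid, bottle_mid, tipbox_mid from where it was at the start of the episode above 0.02 m).
It also fails if it takes over 38 s, if anything falls off the work surface, if the arm or the gripper's body presses on something with over 40 N, if the wrist force passes 120 N, or if a joint passes its speed limit or range.

## Working session

There is one attempt and no reset: what is moved stays moved. The work goes in short steps, Python scripts to look and compute and a tool call to move; the robot and the scene stay as the last step left them, time stands still between calls to the robot, and variables do not carry over. Pictures are saved under pics/ and viewed, about 8 in all and at most 12, crops included, and the job is handed in when it is done.

Besides the shell and the picture viewer there is one more tool, called after "Request:" as name(argument=value, ...) on one line, values as JSON. drive_tool: Moves the arm, as the interface text tells. Shifts and turns lie within -1 to 1; 1 stands for 0.04 m of shift or 6 degrees of turn. Its arguments: {"type":"object","properties":{"targets":{"type":"array"},"claw":{"type":"number"},"newtons":{"type":"number"}},"required":["targets"]}

```bash
mkdir -p pics
cat > h.py <<'E'
import numpy as np, cv2
from station import arm
def w(p,c):
    return np.array(c["origin"])+np.array(c["rotation"])@np.array(p)
def proj(P,c):
    q=np.array(c["rotation"]).T@(np.array(P)-np.array(c["origin"]))
    m=np.array(c["mtx"]); return (m[0,0]*q[0]/-q[2]+m[0,2], m[1,1]*q[1]/q[2]+m[1,2])
def unproj(u,v,d,c):
    m=np.array(c["mtx"]); x=(u-m[0,2])/m[0,0]*d; y=(v-m[1,2])/m[1,1]*d
    return w([x,-y,-d],c)
E
python3 - <<'E'
from h import *
ims={}
for n in ["scene","side"]:
    c=arm.get_calibration(n); im,d=arm.grab_frame(n); cv2.imwrite(f"pics/{n}0.png",im[:,:,::-1])
    np.save(f"{n}_d.npy",d)
    print(n,c["origin"],{k:c[k] for k in c if k not in("origin","rotation","mtx")})
    for t in ["chamber","pin_middle","flap_hinge","stay","knob","slot","middle_hole","eye","flask_mid"]:
        print(t,[(round(r["score"],2),w(r["point"],c).round(3).tolist()) for r in arm.landmark_of(t,n)][:4])
print(arm.get_state())
E
```

```text
scene [1.38348228 0.29588618 1.14987182] {}
chamber [(0.79, [-1.269, -2.357, -1.503])]
pin_middle [(0.96, [-1.047, -2.134, -1.28])]
flap_hinge [(0.81, [-0.818, -1.906, -1.052])]
stay [(0.93, [-1.067, -2.155, -1.301]), (0.84, [-0.841, -1.929, -1.075]), (0.72, [-1.899, -2.987, -2.133])]
knob [(0.8, [-1.65, -2.738, -1.884]), (0.72, [-1.097, -2.184, -1.33]), (0.7, [-0.787, -1.875, -1.021])]
slot [(0.79, [-0.839, -1.927, -1.073]), (0.71, [-1.925, -3.012, -2.158]), (0.57, [-1.042, -2.13, -1.276])]
middle_hole [(0.93, [-0.83, -1.918, -1.064]), (0.87, [-1.097, -2.185, -1.331]), (0.65, [-1.811, -2.898, -2.044])]
eye [(0.98, [-2.091, -3.179, -2.325]), (0.58, [-0.977, -2.064, -1.21]), (0.57, [-0.864, -1.952, -1.098])]
flask_mid [(0.75, [-1.06, -2.147, -1.293])]
side [ 0.32960679 -1.16932431  0.78588582] {}
chamber []
pin_middle [(0.81, [0.536, -0.963, 0.993]), (0.3, [0.555, -0.944, 1.011])]
flap_hinge [(0.77, [0.65, -0.849, 1.106]), (0.66, [0.512, -0.987, 0.968])]
stay [(0.66, [0.282, -1.217, 0.738]), (0.49, [0.536, -0.962, 0.993])]
knob [(0.85, [0.393, -1.106, 0.849]), (0.53, [0.564, -0.935, 1
[... 257 characters left out ...]
6]), (0.19, [0.538, -0.961, 0.994])]
{'t': 1.0, 'q': array([ 1.47210645e+00,  3.58588831e-01,  1.18987558e-02,  3.48272422e-06,
       -1.22407308e+00, -2.88092702e-01]), 'qd': array([ 5.01063312e-05, -1.24878034e-03,  5.94792981e-04,  6.04859185e-04,
        4.52597497e-04, -1.27737618e-03]), 'joint_efforts': array([-1.90099774e-03, -5.82388258e+01,  2.93301612e+01,  7.00335771e+00,
        1.23261832e-02, -3.83112456e-05]), 'eef_pos': array([0.25463278, 0.62511601, 0.22656856]), 'ee_rot': array([-3.14155992e+00,  6.28438320e-06, -3.86781397e-01]), 'force': array([-0.162172  , -0.15760685, -0.16370098]), 'moment': array([-0.01424412, -0.04160761, -0.03634471]), 'width': 0.08811173884211185}
```

View pics/scene0.png

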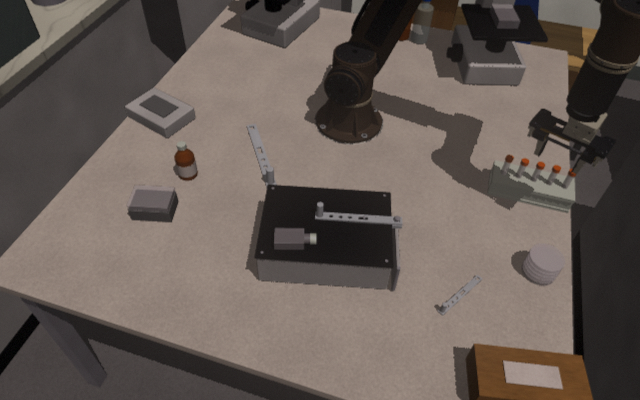

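View pics/side0.png

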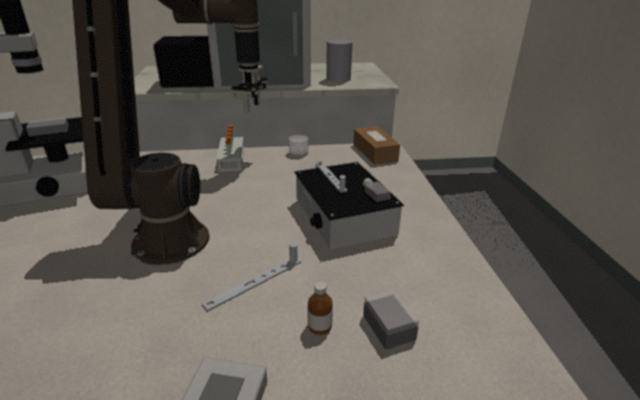

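The scene picture shows the box at about (328,235). The real stay lies on its deck, with the knob at (320,210), the eye at (397,221) and the flask at (295,238). Look-alike stays lie on the table at (262,155) and (460,295). "rotation" isn't a matrix, so I'll fix the helper.

Run:
```python
from h import *
from scipy.spatial.transform import Rotation as R
for n in ["scene","side","wrist"]:
    c=arm.get_calibration(n); print(n,c)
    if n!="wrist":
        d=np.load(n+"_d.npy")
        for nm,rr in [("rpy",R.from_euler("xyz",c["rotation"])),("rv",R.from_rotvec(c["rotation"]))]:
            c2=dict(c,rotation=rr.as_matrix())
            for u,v in [(100,300),(400,330),(450,100)] if n=="scene" else [(100,300),(450,330),(230,230)]:
                print(nm,u,v,unproj(u,v,d[v,u],c2).round(3))
```

```text
scene {'mtx': array([[506.50577388,   0.        , 313.77505537],
       [  0.        , 506.50577388, 203.02567672],
       [  0.        ,   0.        ,   1.        ]]), 'origin': array([1.38348228, 0.29588618, 1.14987182]), 'rotation': array([ 0.72448499, -0.01894065,  1.88339354])}
rpy 100 300 [ 0.902 -0.415 -0.002]
rpy 400 330 [0.741 0.337 0.002]
rpy 450 100 [-0.248  0.327 -0.003]
rv 100 300 [ 1.117  0.382 -0.259]
rv 400 330 [1.004 1.035 0.129]
rv 450 100 [ 0.039  1.192 -0.025]
side {'mtx': array([[431.71383944,   0.        , 322.58610854],
       [  0.        , 431.71383944, 204.31292077],
       [  0.        ,   0.        ,   1.        ]]), 'origin': array([ 0.32960679, -1.16932431,  0.78588582]), 'rotation': array([ 1.04563124, -0.00909825, -0.1220745 ])}
rpy 100 300 [-0.136 -0.257  0.001]
rpy 450 330 [ 0.736 -0.458 -0.002]
rpy 230 230 [0.179 0.04  0.001]
rv 100 300 [-0.197 -0.262  0.035]
rv 450 330 [ 0.677 -0.448 -0.021]
rv 230 230 [0.113 0.041 0.018]
wrist {'mtx': array([[290.91239397,   0.        , 318.48140173],
       [  0.        , 290.91239397, 196.63861996],
       [  0.        ,   0.        ,   1.        ]]), 'origin': array([0.31837309, 0.59852056, 0.38428439]), 'rotation': array([-2.56402713e-01, -9.35437962e-05, -1.95831977e+00])}
```

```bash
cat > h.py <<'E'
import numpy as np, cv2
from scipy.spatial.transform import Rotation as R
from station import arm
np.set_printoptions(suppress=True,precision=4)
def cal(n):
    c=arm.get_calibration(n); return c["mtx"],c["origin"],R.from_euler("xyz",c["rotation"]).as_matrix()
def w(p,c): return c[1]+c[2]@np.array(p)
def proj(P,c):
    q=c[2].T@(np.array(P)-c[1]); m=c[0]
    return (m[0,0]*q[0]/-q[2]+m[0,2], m[1,1]*q[1]/q[2]+m[1,2])
def unproj(u,v,d,c):
    m=c[0]; x=(u-m[0,2])/m[0,0]*d; y=(v-m[1,2])/m[1,1]*d
    return c[1]+np.stack([x,-y,-d],-1)@c[2].T
def ray(u,v,z,c):  # pixel hit with plane z
    m=c[0]; r=c[2]@np.array([(u-m[0,2])/m[0,0],-(v-m[1,2])/m[1,1],-1]); return c[1]+r*(z-c[1][2])/r[2]
def deck(d,c,zmin=.114,zmax=.124):
    v,u=np.mgrid[0:400,0:640]; P=unproj(u,v,d,c)
    k=(d>0)&(P[...,2]>zmin)&(P[...,2]<zmax)
    n,l,s,_=cv2.connectedComponentsWithStats(k.astype(np.uint8))
    i=1+np.argmax(s[1:,4]); return P[l==i]
def lm(t,n,c): return [(round(r["score"],2),w(r["point"],c).round(4).tolist()) for r in arm.landmark_of(t,n)][:4]
E
python3 - <<'E'
from h import *
for n in ["scene","side"]:
    c=cal(n); d=np.load(n+"_d.npy"); P=deck(d,c)
    r=cv2.minAreaRect((P[:,:2]*1000).astype(np.float32)); print(n,len(P),r,P[:,2].mean())
    for t in ["chamber","pin_middle","flap_hinge","stay","knob","slot","middle_hole","eye"]: print(t,lm(t,n,c))
E
```

```text
scene 8422 ((562.6473999023438, 97.92376708984375), (258.3187255859375, 370.13409423828125), 13.853992462158203) 0.11958797279768524
chamber [(0.79, [0.5624, 0.0877, -0.0005])]
pin_middle [(0.96, [0.5194, 0.1762, 0.1211])]
flap_hinge [(0.81, [0.6379, 0.2891, 0.1163])]
stay [(0.93, [0.5243, 0.157, 0.1177]), (0.84, [0.589, 0.4683, 0.0005]), (0.72, [0.2611, -0.2275, -0.0014])]
knob [(0.8, [0.3754, -0.1489, 0.0368]), (0.72, [0.5501, 0.0634, 0.1483]), (0.7, [0.6553, 0.4276, 0.0225])]
slot [(0.79, [0.5854, 0.4714, 0.0019]), (0.71, [0.2473, -0.2396, -0.0005]), (0.57, [0.5237, 0.1747, 0.1226])]
middle_hole [(0.93, [0.6218, 0.4484, 0.0]), (0.87, [0.5375, 0.1155, 0.118]), (0.65, [0.3113, -0.193, 0.0007])]
eye [(0.98, [0.1526, -0.3078, -0.0015]), (0.58, [0.4977, 0.2644, 0.1201]), (0.57, [0.5264, 0.5033, 0.0016])]
side 3306 ((561.6768188476562, 94.37458038330078), (252.01271057128906, 376.965576171875), 13.644783973693848) 0.11811449684512554
chamber []
pin_middle [(0.81, [0.523, 0.172, 0.1176]), (0.3, [0.5391, 0.1118, 0.1201])]
flap_hinge [(0.77, [0.6345, 0.2947, 0.1157]), (0.66, [0.5021, 0.262, 0.1169])]
stay [(0.66, [0.2634, -0.2275, -0.0037]), (0.49, [0.5228, 0.1666, 0.114])]
knob [(0.85, [0.3735, -0.1505, 0.0352]), (0.53, [0.548, 0.0636, 0.147])]
slot [(0.73, [0.518, 0.1742, 0.1181]), (0.7, [0.255, -0.2384, -0.0006])]
middle_hole [(0.68, [0.5363, 0.1123, 0.1213]), (0.44, [0.5883, -0.4364, 0.026])]
eye [(0.92, [0.1487, -0.3064, -0.0059]), (0.52, [0.499, 0.2611, 0.1207])]
```

Request:
drive_tool(targets=[[0.553,-0.947,0.07,0,0,-0.75],[0.553,-0.947,0.07,0,0,-0.75],[0.553,-0.947,0.07,0,0,-0.75],[0.553,-0.947,0.07,0,0,-0.75],[0.553,-0.947,0.07,0,0,-0.75]], claw=1)

```text
t: 2.42
eef_pos: [0.3658, 0.4344, 0.2409]
ee_rot: [-3.141, 0.0, -0.782]
force: [0.9, -0.1, -0.0]
width: 0.0877
```

Request:
drive_tool(targets=[[0.553,-0.947,0.07,0,0,-0.75],[0.553,-0.947,0.07,0,0,-0.75],[0.553,-0.947,0.07,0,0,-0.75],[0.553,-0.947,0.07,0,0,-0.75],[0.553,-0.947,0.07,0,0,-0.75]])

```text
t: 3.05
eef_pos: [0.4764, 0.2451, 0.255]
ee_rot: [-3.141, 0.0, -1.175]
force: [0.5, 0.5, -0.3]
width: 0.0873
```

Request:
drive_tool(targets=[[0.553,-0.947,0.07,0,0,-0.75],[0.553,-0.947,0.07,0,0,-0.75],[0,0,0,0,0,0]])

```text
t: 3.42
eef_pos: [0.5211, 0.1683, 0.2604]
ee_rot: [-3.141, -0.0, -1.333]
force: [-0.3, 1.0, -0.3]
width: 0.0877
```

Run:
```python
from h import *
c=cal("wrist"); im,d=arm.grab_frame("wrist"); np.save("w1.npy",d); np.savez("w1c.npz",m=c[0],o=c[1],r=c[2]); cv2.imwrite("pics/w1.png",im[:,:,::-1]);
for t in ["pin_middle","stay","knob","slot","middle_hole","eye","flask_mid"]:
    l=lm(t,"wrist",c); print(t,l,[np.round(proj(x[1],c)) for x in l[:2]])
s=arm.get_state(); print(s["t"],s["eef_pos"],s["ee_rot"],s["q"],c[1])
```

```text
pin_middle [(0.79, [0.5252, 0.1733, 0.1184]), (0.53, [0.5031, 0.2591, 0.1197])] [array([314., 192.]), array([316., 268.])]
stay [(0.76, [0.5294, 0.156, 0.1166])] [array([314., 175.])]
knob [(0.89, [0.5576, 0.0606, 0.1483])] [array([307.,  67.])]
slot [(0.6, [0.5282, 0.1722, 0.1208])] [array([312., 190.])]
middle_hole [(0.96, [0.5356, 0.118, 0.1215]), (0.61, [0.503, 0.26, 0.1171])] [array([317., 138.]), array([316., 267.])]
eye [(0.7, [0.5008, 0.2577, 0.1187])] [array([318., 267.])]
flask_mid [] []
3.825 [0.5198 0.1713 0.2602] [-3.1416  0.     -1.3278] [ 0.6764  0.1274 -0.2188 -0.     -1.2246 -0.4334] [0.5376 0.1012 0.4181]
```

View pics/w1.png

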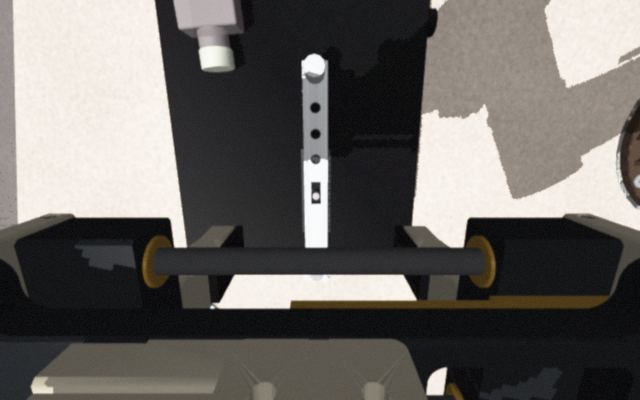

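The wrist view is clear: knob top at (314,66), holes at (315,107), (315,134) and (315,159), and the pin in the slot near (316,195). The flask cap at (217,60) is about 75 mm to the side. I'll zoom in to measure the pin.

Run:
```python
import cv2
im=cv2.imread("pics/w1.png")[55:215,285:345]
cv2.imwrite("pics/w1z.png",cv2.resize(cv2.rotate(im,cv2.ROTATE_90_CLOCKWISE),None,fx=5,fy=5,interpolation=cv2.INTER_CUBIC))
```

```text
(no output)
```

View pics/w1z.png

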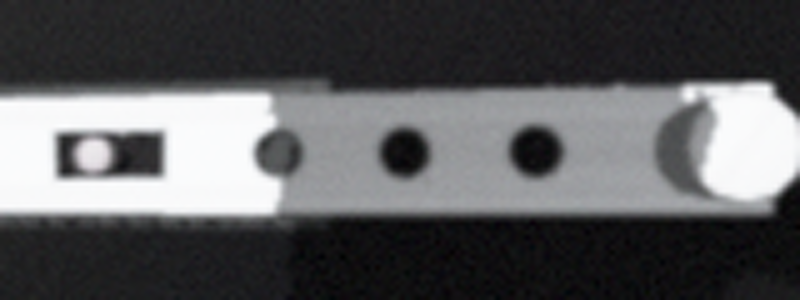

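Run:
```python
from h import *
z=np.load("w1c.npz"); c=(z["m"],z["o"],z["r"])
# deck edges in this wrist depth for cross-check of yaw/x
th=np.radians(13.75); o=np.array([.561,.089]); B=np.array([[np.cos(th),np.sin(th)],[-np.sin(th),np.cos(th)]])
for n,u,v,zz in [("pin",315.4,195.6,.129),("slot",315.3,192.4,.125),("h125",315.2,158.6,.125),("h150",315.3,133.4,.125),("h175",315.2,107.2,.125),("knob",314,64.8,.169)]:
    P=ray(u,v,zz,c); print(n,P[:2],(B@(P[:2]-o)*1000).round(1))
# bar direction from h125..h175
```

```text
pin [0.5235 0.1747] [-16.1  92.1]
slot [0.5242 0.1724] [-16.   89.7]
h125 [0.5324 0.1383] [-16.1  54.7]
h150 [0.538  0.1141] [-16.3  29.8]
h175 [0.5439 0.0901] [-16.4   5.1]
knob [0.5513 0.0608] [-16.2 -25.1]
```

Request:
drive_tool(targets=[[0.26,-0.92,0,0,0,0],[0.26,-0.92,0,0,0,0],[0.27,-0.92,0,0,0,0],[0,0,-0.9,0,0,0],[0,0,-0.9,0,0,0]], claw=0.55, newtons=15)

```text
t: 4.45
eef_pos: [0.5519, 0.0602, 0.1877]
ee_rot: [-3.14, 0.0, -1.329]
force: [-0.3, -0.4, -0.8]
width: 0.0489
```

Request:
drive_tool(targets=[[0,0,-0.6,0,0,0],[0,0,-0.5,0,0,0],[0,0,-0.23,0,0,0],[0,0,0,0,0,0],[0,0,0,0,0,0]])

```text
t: 5.08
eef_pos: [0.5522, 0.0605, 0.1358]
ee_rot: [-3.14, 0.0, -1.329]
force: [0.6, -1.0, 0.4]
width: 0.0485
```

Request:
drive_tool(targets=[[0,0,0,0,0,0],[0,0,0,0,0,0],[0,0,0,0,0,0],[0,0,0,0,0,0],[0,0,0,0,0,0]], claw=0, newtons=15)

```text
t: 5.7
eef_pos: [0.5517, 0.0601, 0.1351]
ee_rot: [-3.142, -0.0, -1.329]
force: [-0.4, 0.1, 2.3]
width: 0.0175
```

Run:
```python
from h import *
s=arm.get_state(); print(s["t"],s["force"],s["width"],s["eef_pos"],s["moment"])
c=cal("wrist"); im,d=arm.grab_frame("wrist"); np.savez("w2c.npz",m=c[0],o=c[1],r=c[2]); cv2.imwrite("pics/w2.png",im[:,:,::-1])
```

```text
5.7 [-0.3602  0.0973  2.3139] 0.017476094602439367 [0.5517 0.0601 0.1351] [0.1324 0.2067 0.0001]
```

View pics/w2.png

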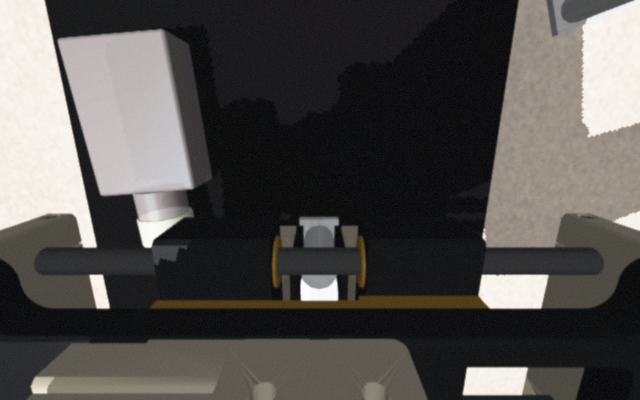

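Request:
drive_tool(targets=[[-0.006,0.025,0.17,0,0,0],[-0.006,0.025,0.17,0,0,0],[-0.009,0.035,0.17,0,0,0],[-0.009,0.035,0.17,0,0,0],[-0.009,0.035,0.17,0,0,0]])

```text
t: 6.38
eef_pos: [0.5501, 0.0665, 0.1695]
ee_rot: [-3.141, 0.0, -1.329]
force: [-0.0, 0.2, -1.6]
width: 0.0178
```

Request:
drive_tool(targets=[[0,0,0,0,0,0],[0,0,0,0,0,0]])

```text
t: 6.62
eef_pos: [0.5501, 0.0664, 0.1689]
ee_rot: [-3.142, 0.0, -1.329]
force: [0.3, 0.8, -1.0]
width: 0.0177
```

Run:
```python
from h import *
s=arm.get_state(); print(s["t"],s["force"],s["width"],s["eef_pos"],s["moment"])
for n in ["scene","side"]:
    c=cal(n); im,d=arm.grab_frame(n)
    if n=="scene": cv2.imwrite("pics/s3.png",cv2.resize(im[170:270,250:430,::-1],None,fx=4,fy=4,interpolation=cv2.INTER_CUBIC))
    for t in ["knob","slot","middle_hole","eye"]: print(n,t,lm(t,n,c))
```

```text
6.625 [ 0.2588  0.7703 -1.0221] 0.017661221959738575 [0.5501 0.0664 0.1689] [-0.0473  0.0111  0.0502]
scene knob [(0.91, [0.3751, -0.148, 0.0349]), (0.67, [0.6567, 0.428, 0.0216]), (0.18, [0.419, -0.4105, 0.0684])]
scene slot [(0.89, [0.5867, 0.467, 0.0027]), (0.78, [0.2489, -0.2374, -0.0021]), (0.57, [0.525, 0.1735, 0.1404])]
scene middle_hole [(0.77, [0.5348, 0.1144, 0.1445]), (0.69, [0.3098, -0.1913, 0.0009]), (0.64, [0.622, 0.4476, -0.003])]
scene eye [(0.9, [0.498, 0.2626, 0.1255]), (0.87, [0.1518, -0.3026, -0.0005]), (0.66, [0.5233, 0.5073, -0.0]), (0.46, [0.6348, 0.2924, 0.1198])]
side knob [(0.62, [0.3739, -0.149, 0.0359]), (0.61, [0.5475, 0.0679, 0.1793])]
side slot [(0.62, [0.2565, -0.234, 0.0005]), (0.52, [0.5211, 0.1761, 0.137])]
side middle_hole [(0.56, [0.3188, -0.1915, -0.0021]), (0.44, [0.537, 0.1177, 0.1467])]
side eye [(0.95, [0.1508, -0.3037, -0.005]), (0.66, [0.5011, 0.2597, 0.1222])]
```

View pics/s3.png

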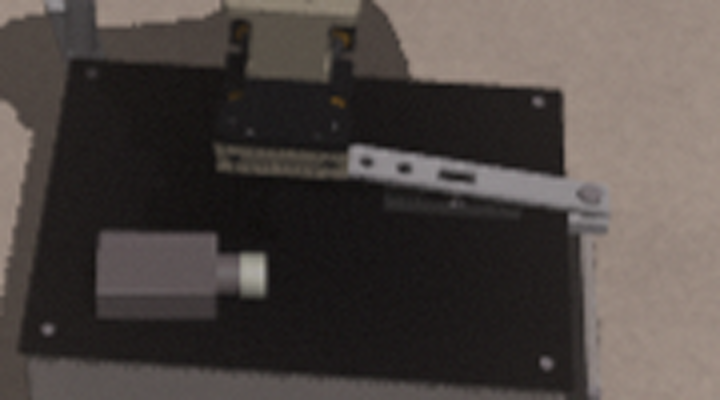

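Lifted: the scene crop shows the bar tilted up from the eye at (590,193) and clear of the pin at (458,202), and the networks put the slot at z ≈ 0.14. Next I push the flap open.

Request:
drive_tool(targets=[[-0.06,0.184,0,0,0,-0.1],[-0.06,0.184,0,0,0,-0.1],[-0.06,0.184,0,0,0,-0.1],[-0.06,0.184,0,0,0,-0.1],[-0.06,0.184,0,0,0,-0.1]])

```text
t: 7.75
eef_pos: [0.5378, 0.1037, 0.169]
ee_rot: [3.141, -0.0, -1.382]
force: [0.4, -2.0, -0.5]
width: 0.0177
```

Request:
drive_tool(targets=[[-0.06,0.184,0,0,0,-0.1],[-0.06,0.184,0,0,0,-0.1],[-0.05,0.184,0,0,0,-0.1],[0,0,0,0,0,0],[0,0,0,0,0,0]])

```text
t: 8.38
eef_pos: [0.5314, 0.1253, 0.169]
ee_rot: [-3.142, 0.0, -1.413]
force: [0.6, -1.0, -0.5]
width: 0.0173
```

Run:
```python
from h import *
s=arm.get_state(); print(s["t"],s["force"],s["width"],s["eef_pos"],s["moment"])
for n in ["scene","side"]:
    c=cal(n); im,d=arm.grab_frame(n)
    if n=="scene": cv2.imwrite("pics/s4.png",cv2.resize(im[170:270,270:450,::-1],None,fx=4,fy=4,interpolation=cv2.INTER_CUBIC))
    for t in ["pin_middle","knob","slot","middle_hole","eye"]: print(n,t,[x for x in lm(t,n,c) if x[1][2]>.1])
```

```text
8.375 [ 0.6177 -1.037  -0.5177] 0.01732770949078419 [0.5314 0.1253 0.169 ] [-0.5628 -0.0772  0.0258]
scene pin_middle [(0.75, [0.5212, 0.1737, 0.121])]
scene knob []
scene slot [(0.59, [0.5148, 0.2304, 0.1372])]
scene middle_hole [(0.63, [0.5235, 0.1728, 0.142])]
scene eye [(0.69, [0.4974, 0.3268, 0.1263])]
side pin_middle [(0.96, [0.5191, 0.1727, 0.1177])]
side knob [(0.58, [0.5294, 0.1261, 0.1801])]
side slot [(0.54, [0.5098, 0.2331, 0.1343])]
side middle_hole [(0.54, [0.5252, 0.1763, 0.1439])]
side eye [(0.65, [0.4969, 0.3228, 0.1239])]
```

View pics/s4.png

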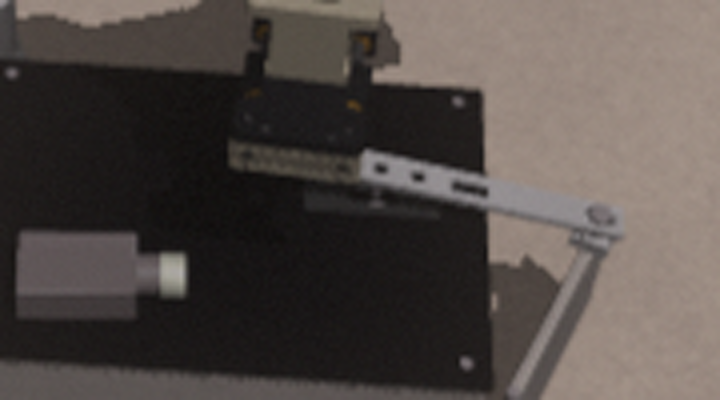

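The flap is open. The middle hole at (382,169) is almost straight above the pin at (378,203). I'll lower to just above the pin and measure there.

Request:
drive_tool(targets=[[0.004,-0.026,-0.15,0,0,0],[0.004,-0.027,-0.15,0,0,0],[0.004,-0.027,-0.15,0,0,0],[0,0,0,0,0,0],[0,0,0,0,0,0]])

```text
t: 9.6
eef_pos: [0.5318, 0.122, 0.1509]
ee_rot: [3.141, -0.0, -1.413]
force: [-0.1, -1.4, -0.7]
width: 0.0175
```

Run:
```python
from h import *
s=arm.get_state(); print(s["t"],s["force"],s["width"],s["eef_pos"],s["moment"])
c=cal("scene"); ims=[arm.grab_frame("scene")[0].astype(float) for _ in range(6)]
im=np.mean(ims,0).astype(np.uint8)
cv2.imwrite("pics/s5.png",cv2.resize(im[195:235,330:430,::-1],None,fx=8,fy=8,interpolation=cv2.INTER_CUBIC))
for t in ["pin_middle","knob","slot","middle_hole","eye"]: print(t,[x for x in lm(t,"scene",c) if x[1][2]>.1])
```

```text
9.6 [-0.1252 -1.3545 -0.7133] 0.017527070289665485 [0.5318 0.122  0.1509] [-0.4653 -0.0999 -0.0175]
pin_middle [(0.94, [0.5205, 0.1729, 0.1229])]
knob []
slot [(0.75, [0.5142, 0.2331, 0.1325])]
middle_hole [(0.8, [0.5229, 0.1727, 0.1296])]
eye []
```

View pics/s5.png

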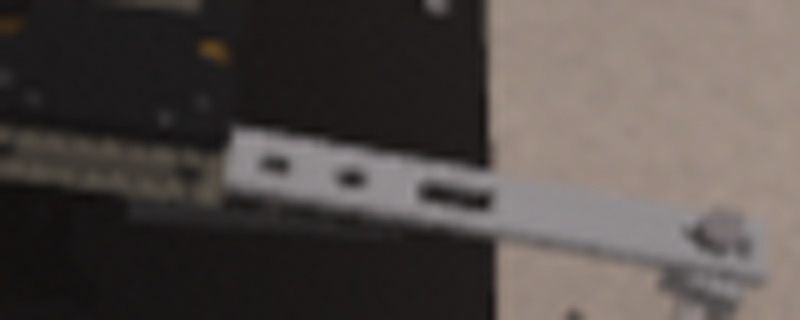

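Request:
drive_tool(targets=[[0.002,-0.01,-0.07,0,0,0],[0.002,-0.01,-0.07,0,0,0],[0.001,-0.01,-0.06,0,0,0],[0,0,0,0,0,0],[0,0,0,0,0,0]], newtons=10)

```text
t: 10.78
eef_pos: [0.532, 0.1208, 0.1429]
ee_rot: [3.142, -0.0, -1.413]
force: [-0.3, -2.1, 0.7]
width: 0.0178
```

Run:
```python
from h import *
s=arm.get_state(); print(s["t"],s["force"],s["width"],s["eef_pos"],s["moment"])
c=cal("scene"); arm.grab_frame("scene")
for t in ["slot","middle_hole","eye"]: print(t,[x for x in lm(t,"scene",c) if x[1][2]>.1])
```

```text
10.775 [-0.2577 -2.146   0.7384] 0.01778201275149542 [0.532  0.1208 0.1429] [-0.3938 -0.1297  0.0094]
slot [(0.7, [0.5137, 0.2346, 0.124])]
middle_hole [(0.89, [0.5203, 0.1729, 0.1245]), (0.38, [0.5097, 0.2191, 0.1222])]
eye [(0.17, [0.5216, 0.1752, 0.123])]
```

Request:
drive_tool(targets=[[0.001,-0.01,-0.05,0,0,0],[0.001,-0.01,-0.05,0,0,0],[0,0,-0.05,0,0,0],[0,0,0,0,0,0]])

```text
t: 11.48
eef_pos: [0.532, 0.1199, 0.1367]
ee_rot: [3.141, -0.0, -1.413]
force: [0.6, -1.9, 0.2]
width: 0.0173
```

Run:
```python
from h import *
s=arm.get_state(); print(s["t"],s["force"],s["width"],s["eef_pos"],s["moment"])
c=cal("scene"); ims=[arm.grab_frame("scene")[0].astype(float) for _ in range(3)]
im=np.mean(ims,0).astype(np.uint8)
cv2.imwrite("pics/s6.png",cv2.resize(im[195:235,330:430,::-1],None,fx=8,fy=8,interpolation=cv2.INTER_CUBIC))
for t in ["slot","middle_hole","eye"]: print(t,[x for x in lm(t,"scene",c) if x[1][2]>.1])
```

```text
11.475 [ 0.5849 -1.931   0.2384] 0.01729263094338938 [0.532  0.1199 0.1367] [-0.3653 -0.0876 -0.0273]
slot [(0.94, [0.5151, 0.2348, 0.1246])]
middle_hole [(0.89, [0.5213, 0.1766, 0.1214])]
eye [(0.89, [0.4986, 0.326, 0.1207])]
```

View pics/s6.png

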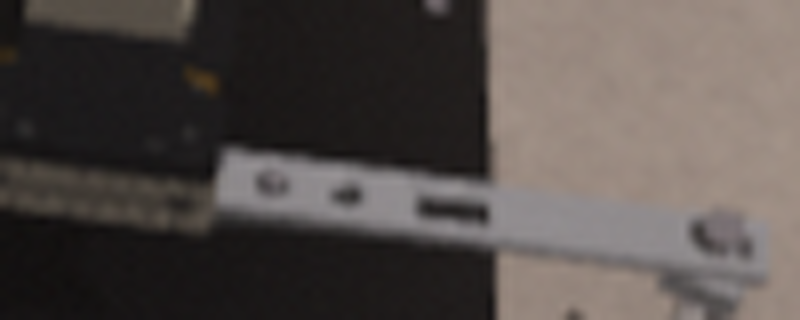

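The pin's bright top now shows inside the middle hole at (272,184), and the force is low. I'll lower the last 1.6 mm and release.

Request:
drive_tool(targets=[[0,-0.004,-0.03,0,0,0],[0,0,-0.02,0,0,0],[0,0,0,0,0,0]])

```text
t: 12.15
eef_pos: [0.5321, 0.1198, 0.1353]
ee_rot: [-3.141, -0.0, -1.413]
force: [-0.6, -1.4, 4.2]
width: 0.0174
```

Request:
drive_tool(targets=[[0,0,0,0,0,0],[0,0,0,0,0,0],[0,0,0,0,0,0],[0,0,0,0,0,0]], claw=0.5)

```text
t: 12.65
eef_pos: [0.5321, 0.1199, 0.1349]
ee_rot: [3.141, 0.0, -1.413]
force: [-0.2, -0.4, -0.2]
width: 0.0431
```

Request:
drive_tool(targets=[[0,0,0.4,0,0,0],[0,0,0.9,0,0,0],[-0.1,-0.4,0.9,0,0,0],[-0.1,-0.9,0.9,0,0,0],[0,-0.9,0,0,0,0]])

```text
t: 13.28
eef_pos: [0.5256, 0.0315, 0.2637]
ee_rot: [-3.134, 0.001, -1.412]
force: [0.9, 0.0, -1.1]
width: 0.0436
```

Run:
```python
from h import *
s=arm.get_state(); print(s["t"],s["force"],s["eef_pos"])
for n in ["scene","side"]:
    c=cal(n); im,d=arm.grab_frame(n)
    if n=="scene": cv2.imwrite("pics/s7.png",cv2.resize(im[190:240,310:430,::-1],None,fx=6,fy=6,interpolation=cv2.INTER_CUBIC))
    for t in ["pin_middle","knob","slot","middle_hole","eye"]: print(n,t,[x for x in lm(t,n,c) if x[1][2]>.1])
```

```text
13.275 [ 0.9254  0.013  -1.0646] [0.5256 0.0315 0.2637]
scene pin_middle [(0.6, [0.5197, 0.1725, 0.1218])]
scene knob [(0.75, [0.5353, 0.1234, 0.1468]), (0.44, [0.5188, 0.174, 0.1203])]
scene slot [(0.58, [0.5152, 0.2349, 0.1244])]
scene middle_hole [(0.92, [0.5222, 0.1721, 0.118])]
scene eye [(0.79, [0.4968, 0.3279, 0.1209])]
side pin_middle [(0.87, [0.5244, 0.1709, 0.1162])]
side knob [(0.8, [0.5302, 0.1197, 0.1463])]
side slot [(0.69, [0.5101, 0.2372, 0.1195])]
side middle_hole [(0.82, [0.5235, 0.1747, 0.1189]), (0.2, [0.4967, 0.3251, 0.1167])]
side eye [(0.69, [0.4985, 0.3237, 0.1207])]
```

View pics/s7.png

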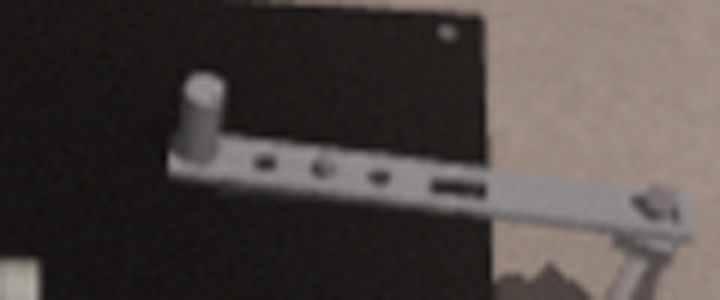

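The pin shows in the middle hole at (322,165). The holes on either side are empty, the bar is flat and the gripper is clear. I'll let it settle and hand in.

Request:
drive_tool(targets=[[0,0,0,0,0,0],[0,0,0,0,0,0],[0,0,0,0,0,0],[0,0,0,0,0,0]])

```text
t: 14.38
eef_pos: [0.5241, 0.0318, 0.259]
ee_rot: [-3.142, 0.0, -1.413]
force: [-0.1, -0.2, -0.2]
width: 0.0438
```

```bash
python3 -c "
from station import arm
s=arm.get_state(); print(s['t'],s['force']); print(arm.job_done())"
```

```text
14.375 [-0.11480742 -0.16740989 -0.17987992]
the job is handed in; nothing more can be done
None
```

The stay now holds the vent open with its middle hole over the pin. I handed the job in at t ≈ 14.4 s, and the system gave no verdict. I lifted the stay off the pin by its knob, pushed the flap open with it, lowered the middle hole over the pin, let go and backed the gripper off.

- **Fit on the pin:** the last picture shows the pin in the middle hole, with the holes on either side empty. The networks put that hole at z ≈ 0.118–0.119 m and the eye at z ≈ 0.121 m, so the stay is flat on the deck within their accuracy of about 4 mm.
- **Flap angle:** not measured directly. My geometry gives about 0.43 rad, and the eye position the networks report fits that.
- **Forces:** the highest wrist force I read was about 4 N, while pressing the stay down onto the deck. After backing off it read about zero.
- **Flask, bottle and tip box:** the moves stayed clear of all three, but I did not measure their positions again at the end.
- **Disagreement:** the wrist camera and my first estimate of the box position differed by about 4 mm. I used distances measured within the wrist picture (pin to hole to knob) instead, and these fitted on the first try.

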